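# Lock the bun cutting guide's fence with its wing nut

### The job

The fence of the bun cutting guide has slipped: push it toward its two stop pins until it rests against both, then screw its loose wing nut fully down (clockwise seen from above) by stroking the wings round with the fingertips until it stops, with the fence still against the pins. Only push: never have the upright of the fence or a wing of the nut between the two fingers, and leave the bun, the kitchen timer and the dip cups standing where they are.

Things in the scene. Friction and masses are not known exactly. Their poses are not given: they have to be found in the camera images.
- guide: Bun cutting guide, fixed to the counter: brown wooden slab 220 (x) x 180 (y) mm, top 20 mm above the counter. Origin: centre of its underside; z up. Its -x side, with the fence's foot and the wing nut, is nearest the robot, yaw within 0.45 rad. A low aluminium bar (12 x 160 mm, 16 mm high) lies on the slab along y at x = +100 mm.
- pin_left (a point): Middle of the left stop pin's top. Two plain steel pins, 10 mm diameter, 18 mm high, stand on the slab at guide x = -15, y = +70 (this one) and y = -70 mm, top 38 mm above the counter.
- stud_tip (a point): Top of the steel stud that carries the wing nut: 10 mm thick, at guide x = -46, y = 0, tip 62 mm above the counter.
- fence (a joint): Slide of the fence along the guide's x axis (m): 0 = against both stop pins (home), grows as it moves to the guide's +x, at most 0.032. Friction about 2 N; it stays where it is left.
- fence_face (a point): Middle of the top edge of the fence's upright: aluminium plate 6 mm thick (x), 160 long (y), 20 to 70 mm above the counter; axes as the guide's. Push its far (+x) face, free all along, to the guide's -x. When home its near face is at guide x = -10 mm, 36 mm from the stud axis. A flat foot 70 mm wide, 5 thick, slotted for the stud, runs 85 mm from it to -x under the nut.
- wing_nut (a joint): Turn of the wing nut (rad) left until it is down: 0 = fully down, hard stop, about 5 to 9 at the start. Turning it clockwise seen from above lowers the value. It sinks 0.9 mm per rad. Friction about 0.03 N m; it stays where it is left.
- nut_base (a point): On the nut's (and stud's) axis at its underside, 25 mm above the counter when fully down, plus 0.9 mm per rad left. z up; x points along its two wings (in line, either side of the hub) and turns with the nut. Dark steel; hub radius 11 mm tapering to 9, 18 high; each wing is an upright blade 5 mm thick (y), from the hub out to 32 mm from the axis, outer half 8 to 28 mm above this point.
- bun_1: Round bun, 97 x 105 mm, 54 mm high, loose on the counter to the guide's right (-y). Origin: centre of its underside.
- timer_1: Lime kitchen timer, 50 x 72 x 68 mm, loose on the counter to the guide's left (+y). Origin: centre of its underside.
- dip_cups: Stack of clear dip cups, 66 mm wide, 73 mm high, loose on the counter to the guide's left (+y), nearer the robot than the timer. Origin: centre of its underside.

How it is judged (in metres and radians):
On the way, in this order (a step that is already met when the one before it is completed fails the run):
1. the fence rests against both stop pins, the wing nut still loose (value of joint fence below 0.0025 m and value of joint wing_nut above 2 rad), for 0.2 s.
2. the wing nut is screwed fully down (value of joint wing_nut below 0.15 rad), for 0.2 s.
At the end, for the whole second after the job is handed in: The fence is within 2.5 mm of its stop pins and the wing nut within 0.15 rad of fully down, both at rest (value of joint fence below 0.0025 m and value of joint wing_nut below 0.15 rad and velocity of joint wing_nut between -0.1 and 0.1 rad/s and velocity of joint fence between -0.01 and 0.01 m/s); the robot touches nothing.
It fails at once if a wing of the nut is between the fingers (x of the grasp point in the frame of nut_base between -0.032 and 0.032 m and y of the grasp point in the frame of nut_base between -0.004 and 0.004 m and z of the grasp point in the frame of nut_base below 0.042 m).
It fails at once if the upright of the fence is between the fingers (x of the grasp point in the frame of fence_face between -0.005 and 0.005 m and y of the grasp point in the frame of fence_face between -0.08 and 0.08 m and z of the grasp point in the frame of fence_face below 0.013 m).
It fails at once if the bun is moved more than 30 mm or tipped (distance of bun_1 from where it was at the start of the episode above 0.03 m or angle between bun_1's own z axis and vertical above 0.4 rad).
It fails at once if the kitchen timer is moved more than 30 mm or tipped (distance of timer_1 from where it was at the start of the episode above 0.03 m or angle between timer_1's own z axis and vertical above 0.4 rad).
It fails at once if the stack of dip cups is moved more than 30 mm or tipped (distance of dip_cups from where it was at the start of the episode above 0.03 m or angle between dip_cups's own z axis and vertical above 0.4 rad).
It also fails if it takes over 72 s, if anything falls off the work surface, if the arm or the gripper's body presses on something with over 40 N, if the wrist force passes 120 N, or if a joint passes its speed limit or range.

### The arm

A 6-joint arm with a two-finger parallel gripper is mounted at the origin on a cart in front of the work surface, level with it; the furniture and walls round the work are solid. World frame = base frame: x ahead of the robot, y to its left, z up, the work surface at z = 0. Lengths are in m, angles in degrees, forces in N, time in s.
With the tool pointing down it reaches from about 0.25 to 0.725 m from the base axis. Payload 9.7 kg.
Tool frame: the origin (TCP) lies between the finger pads; the fingertips stand 19 mm ahead of it and the grasp point (between the pads) is the TCP; z points along the fingers, y is the line along which they close (so a half turn about z gives the same grasp; the last joint's range is limited). The gripper opens to 85 mm and grips with 20 to 120 N. Pads are 22 mm wide; open, the fingers measure 114 mm over their backs; the gripper's body (76 mm by 85 mm) begins 54 mm behind the grasp point. The pads swing forward as they close: fully open they stand 13 mm farther back than shut.
Start: joints at [-76.433, 4.979, 10.078, 95.1, 0, 90], TCP at [0.129, -0.535, 0.25] pointing down, gripper open.
Joint ranges: [-179.16, 179.16], [-48.56, 103.87], [-65.8, 70.77], [-126.05, 130.52], [-82.76, 87.17], [-180, 180]. Speed limits (degrees/s): [127.2, 127.2, 147.25, 180, 180, 180].

### API

Orientations are given as [roll, pitch, yaw] about the fixed x, y, z axes, in that order (R = Rz(yaw) Ry(pitch) Rx(roll)).
In Python, from workcell import telemetry, camera, calibration, workorder gives the robot as it stands.
- The arm moves only by the tool play_rows, never from a script. Its argument "increments" is a list of rows, each a list of 3 entries, a list of its own where there are three numbers: the shift along the tool's x, y, z in mm, then the turn, a rotation vector about the tool's x, y, z in degrees, then the closure, from 0 (fully open) to 1 (shut). In form: [[[x, y, z], [ax, ay, az], jaw], ...]. A call has 1 to 20 rows; each row is the pose to reach, as a shift and turn from the pose commanded when the call began, along the tool's axes at that moment; what a row does not reach only later rows make up. A row lasts 1/10 s, in which the tool goes at most 50 mm and 8.59 degrees, less where a joint would pass 70% of its speed; a pose out of reach is approached as far as the arm can. A call with a gripper value outside its range is refused whole. The fingers move at their own pace and stop on an object; "grip_force" is the grip in N (left out, the last holds). Time passes only in rows, so rows that repeat a pose let the fingers close. It gives the time, the measured TCP pose, the force, the opening and the grip force at its end, in the units of the state.
- telemetry.get_obs(): the state, without advancing time (a new reading comes with each control period).
- camera(name): name is "scene" or "top"; returns (picture, depth): 384x512x3 uint8, red, green, blue; 384x512 float32, m along the optical axis (not along the pixel's ray), 0 where there is no reading.
- calibration(name): a dict with "vertical_fov" (degrees; the focal length in pixels is half the picture's height over the tangent of half this angle, whatever the lens; pixels are square), "cx", "cy" (the principal point, pixels), "k1" (the pictures are not rectified: a ray, as slopes to the right and down, at radius r is drawn at 1 + k1 r^2 times it, then the intrinsics apply), "rvec" (rotation vector, rad) and "tvec" (3), from world to camera coordinates, as OpenCV has them. Camera axes: x right, y down, z forward; pixel columns grow to the right and rows downward; lengths in m; the calibration is good to about 2 mm. A picture is of the moment at which its call begins. calibration takes no time and is no camera call.
- workorder.job_done(): hands the job in; it is judged then, once.
The state is a dict: "time": time; "q": joint angles; "qd": joint speeds; "joint_efforts": joint torques, N m; "ee_pos": TCP position; "tcp_rot": TCP orientation; "wrist_force": force on the tool from outside, world axes, zero at the start; "torque": the same for the moment, N m; "opening": finger opening in m; "grasp_force": force on a finger pad.
Only numpy, scipy, OpenCV 4.12 (cv2) and the standard library are available. Lean on these libraries where they do the work, as an engineer would, in place of code of your own. Each camera call takes 0.05 s, during which the arm holds its last target. There are 200 camera calls.

## Working session

There is one attempt and no reset: what is moved stays moved. The work goes in short steps, Python scripts to look and compute and a tool call to move; the robot and the scene stay as the last step left them, time stands still between calls to the robot, and variables do not carry over. Pictures are saved under pics/ and viewed, at most 10 in all, crops included, and the job is handed in when it is done.

Besides the shell and the picture viewer there is one more tool, called after ">>>" as name(argument=value, ...) on one line, values as JSON. play_rows: Moves the arm, as the interface text tells. Its arguments: {"type":"object","properties":{"increments":{"type":"array"},"grip_force":{"type":"number"}},"required":["increments"]}

```bash
mkdir -p pics; ls; cat > h.py <<'E'
import numpy as np, cv2
from workcell import telemetry, camera, calibration, workorder
def cal(n):
    c=calibration(n); f=192/np.tan(np.radians(c["vertical_fov"])/2)
    R=cv2.Rodrigues(np.array(c["rvec"],float))[0]; return c,f,R,np.array(c["tvec"],float)
def cloud(n,depth):
    c,f,R,t=cal(n); v,u=np.mgrid[0:384,0:512]
    xd=(u-c["cx"])/f; yd=(v-c["cy"])/f; x,y=xd.copy(),yd.copy()
    for _ in range(10):
        s=1+c["k1"]*(x*x+y*y); x=xd/s; y=yd/s
    P=np.stack([x*depth,y*depth,depth],-1)
    W=(P-t)@R; W[depth<=0]=np.nan; return W
def proj(n,p):
    c,f,R,t=cal(n); q=R@np.array(p)+t; x,y=q[:2]/q[2]; s=1+c["k1"]*(x*x+y*y)
    return x*s*f+c["cx"],y*s*f+c["cy"]
E
python3 - <<'E'
from h import *
for n in("top","scene"):
    p,d=camera(n); np.savez(f"/tmp/{n}.npz",p=p,d=d); cv2.imwrite(f"pics/{n}0.png",p[:,:,::-1])
    W=cloud(n,d); print(n,calibration(n), np.nanmin(W.reshape(-1,3),0),np.nanmax(W.reshape(-1,3),0))
o=telemetry.get_obs(); print(o)
E
```

```text
pics
top {'vertical_fov': 48.83164647568238, 'cx': 258.96063550159, 'cy': 191.30873116535017, 'k1': -0.11749652711123636, 'rvec': array([ 2.18562844, -2.22164719,  0.06593735]), 'tvec': array([0.08737218, 0.50295401, 0.93818993])} [-0.31884567 -0.63775608 -0.87812139] [0.95597826 1.23562656 0.29374249]
scene {'vertical_fov': 46.53880965664001, 'cx': 258.82781095132947, 'cy': 192.83135411646197, 'k1': -0.16849638857315577, 'rvec': array([ 1.17683608, -2.17888295,  1.12645219]), 'tvec': array([0.34693475, 0.28833683, 0.8765251 ])} [-0.15105477 -2.73473982 -0.74152215] [3.31918766 0.7761091  0.64232397]
{'time': 0.1, 'q': array([-7.64328478e+01,  5.00676654e+00,  1.00397433e+01,  9.50981038e+01,
        2.72942816e-04,  9.00006529e+01]), 'qd': array([-0.08451348, -0.15413251,  0.11004663,  0.07912618, -0.05906955,
       -0.03004473]), 'joint_efforts': array([ 1.22986236e-03, -5.21562266e+01,  4.65651369e+01,  1.60404062e-02,
        6.43912495e-05, -9.74636180e-06]), 'ee_pos': array([ 0.12898298, -0.53448691,  0.249672  ]), 'tcp_rot': array([-1.79934873e+02, -2.72200457e-04,  1.35664990e+01]), 'wrist_force': array([0.7604368 , 0.07190513, 0.47895567]), 'torque': array([0.01241566, 0.02477597, 0.00398618]), 'grasp_force': 0.0, 'opening': 0.08506470126799405}
```

View pics/top0.png

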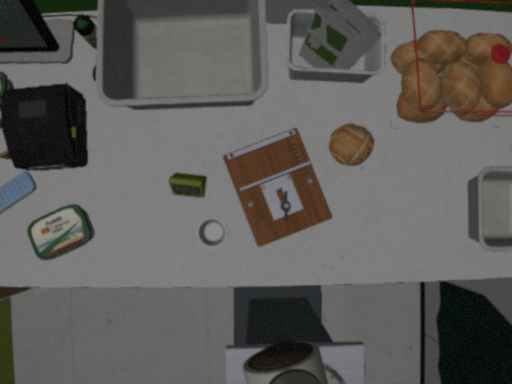

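View pics/scene0.png

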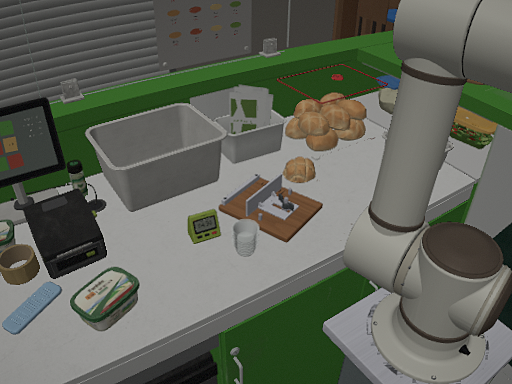

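```bash
cat > m.py <<'E'
from h import *
z=np.load("/tmp/top.npz"); W=cloud("top",z["d"]); p=z["p"]
sub=W[120:250,140:385].reshape(-1,3); col=p[120:250,140:385].reshape(-1,3).astype(int)
print("table z",np.nanmedian(W[200:240,120:160,2]))
br=(col[:,0]>col[:,2]+40)&(abs(sub[:,2]-.02)<.008)
vu=np.mgrid[120:250,140:385].reshape(2,-1).T
m=br&(vu[:,1]>215)&(vu[:,1]<332)
r=cv2.minAreaRect(sub[m][:,:2].astype(np.float32)); print("rect",r,cv2.boxPoints(r), np.median(sub[m][:,2]))
for nm,(a,b,c,d) in dict(timer=(168,208,170,200),cups=(197,227,216,248),bun=(325,378,120,168)).items():
    S=W[c:d,a:b].reshape(-1,3); S=S[S[:,2]>.02]; print(nm,S.min(0),S.max(0),S.mean(0))
E
python3 m.py
python3 - <<'E'
from h import *
p=np.load("/tmp/top.npz")["p"]; cv2.imwrite("pics/c1.png",cv2.resize(p[120:250,215:340][:,:,::-1],None,fx=4.6,fy=4.6,interpolation=cv2.INTER_CUBIC))
E
```

```text
table z -0.00029298459819755517
rect ((0.5232341289520264, 0.0096006840467453), (0.21003875136375427, 0.23403654992580414), 20.034826278686523) [[ 0.38448063  0.08355883]
 [ 0.46465948 -0.1363149 ]
 [ 0.66198766 -0.06435746]
 [ 0.5818088   0.15551627]] 0.019542066821093024
timer [0.49757867 0.19803815 0.02018552] [0.54535036 0.27329278 0.07060651] [0.52051286 0.23394918 0.05032275]
cups [0.38593961 0.15014578 0.02934124] [0.44910468 0.21147561 0.07665534] [0.41665273 0.18112723 0.05567027]
bun [ 0.56163164 -0.17869769  0.02001846] [ 0.65550318 -0.08168043  0.05698238] [ 0.60539685 -0.12723792  0.04127358]
```

View pics/c1.png

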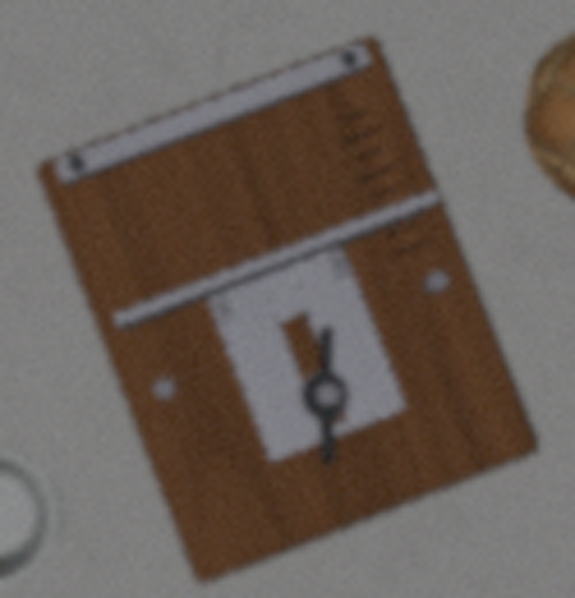

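```bash
cat >> h.py <<'E'
def unproj(n,u,v,z):
    c,f,R,t=cal(n); xd=(u-c["cx"])/f; yd=(v-c["cy"])/f; x,y=xd,yd
    for _ in range(15):
        s=1+c["k1"]*(x*x+y*y); x=xd/s;y=yd/s
    o=-R.T@t; d=R.T@np.array([x,y,1]); return o+d*(z-o[2])/d[2]
E
python3 - <<'E'
from h import *
U=lambda a,b,z: unproj("top",215+(a+.5)/4.6-.5,120+(b+.5)/4.6-.5,z)
L=[((40,165),.02,(110,90)),((372,38),.02,(110,-90)),((537,450),.02,(-110,-90)),((200,580),.02,(-110,90)),
((163,388),.038,(-15,70)),((437,281),.038,(-15,-70)),((326,394),.062,(-46,0))]
w=[];g=[]
for c,z,q in L: w.append(U(*c,z)[:2]); g.append(np.array(q)/1000)
w=np.array(w);g=np.array(g);wm=w.mean(0);gm=g.mean(0)
Uu,S,V=np.linalg.svd((g-gm).T@(w-wm)); R=(Uu@V).T; t=wm-R@gm
print("origin",t,"yaw",np.degrees(np.arctan2(R[1,0],R[0,0])));print(1000*(w-(g@R.T+t))@R)
for nm,c,z in [("fL",(115,320),.07),("fR",(438,200),.07),("w+",(325,332),.055),("w-",(327,460),.055),("stud",(326,394),.062)]:
    print(nm,1000*R.T@(U(*c,z)[:2]-t))
W=cloud("top",np.load("/tmp/top.npz")["d"]); 
G=W.copy(); G[...,:2]=(W[...,:2]-t)@R
m=(abs(G[...,1])<.075)&(abs(G[...,0]-.01)<.04)&(G[...,2]>.045)&(G[...,2]<.09); print("fence",m.sum(),np.median(G[m],0),G[m].min(0),G[m].max(0))
m=(np.hypot(G[...,0]+.046,G[...,1])<.038)&(G[...,2]>.035); print("nut",G[m].round(4)[:60].tolist())
E
```

```text
origin [0.51430868 0.03884783] yaw 20.2574549986028
[[-2.23916491 -3.18326115]
 [-2.19425337  3.13530322]
 [ 1.46281858  1.9903508 ]
 [ 2.4820273  -3.04741477]
 [-0.17983068  0.1188587 ]
 [ 0.12387869  0.08296178]
 [ 0.54452439  0.90320142]]
fL [21.17029185 79.31382313]
fR [ 19.13647727 -79.33846573]
w+ [-18.47765076  -9.71328572]
w- [-74.30215656  11.10836407]
stud [-45.45547561   0.90320142]
fence 260 [ 0.0203741  -0.00457987  0.06878415] [-0.02949703 -0.07475358  0.04509672] [0.02465735 0.07448047 0.07314842]
nut [[-0.0168, -0.0095, 0.058], [-0.0175, -0.0115, 0.058], [-0.0178, -0.0077, 0.0469], [-0.0188, -0.0088, 0.058], [-0.0196, -0.0104, 0.0619], [-0.0199, -0.0066, 0.0504], [-0.0208, -0.008, 0.0584], [-0.0216, -0.0097, 0.0611], [-0.0219, -0.0057, 0.0514], [-0.0228, -0.007, 0.0606], [-0.0235, -0.0091, 0.0587], [-0.0239, -0.005, 0.0509], [-0.0247, -0.0064, 0.0581], [-0.0255, -0.0084, 0.0583], [-0.0259, -0.0043, 0.0495], [-0.0267, -0.0055, 0.0594], [-0.0275, -0.0076, 0.0585], [-0.0279, -0.0038, 0.0464], [-0.0287, -0.0047, 0.0598], [-0.0295, -0.0066, 0.0607], [-0.0299, -0.0031, 0.04
[... 368 characters left out ...]
.0387, -0.0017, 0.0489], [-0.0395, -0.004, 0.0455], [-0.0403, -0.0058, 0.0473], [-0.0384, 0.0049, 0.0453], [-0.0392, 0.003, 0.0476], [-0.04, 0.001, 0.0477], [-0.0406, -0.0, 0.0604], [-0.0414, -0.002, 0.0607], [-0.0423, -0.0048, 0.0507], [-0.0431, -0.0071, 0.0468], [-0.0397, 0.0073, 0.0399], [-0.0404, 0.0057, 0.0457], [-0.0412, 0.0039, 0.0481], [-0.0418, 0.0028, 0.0606], [-0.0426, 0.0012, 0.0658], [-0.0434, -0.0012, 0.0602], [-0.0442, -0.0033, 0.0599], [-0.0451, -0.0065, 0.0448], [-0.0459, -0.0086, 0.044], [-0.0417, 0.0083, 0.0418], [-0.0425, 0.0063, 0.043], [-0.0432, 0.0047, 0.0495], [-0.0438, 0.0036, 0.0615], [-0.0446, 0.0017, 0.0626], [-0.0453, -0.0002, 0.0642], [-0.0462, -0.0025, 0.0594]]
```

>>> play_rows(increments=[[[569,-475,0],[0,0,-6.7],1],[[569,-475,0],[0,0,-6.7],1],[[569,-475,0],[0,0,-6.7],1],[[569,-475,0],[0,0,-6.7],1],[[569,-475,0],[0,0,-6.7],1],[[569,-475,0],[0,0,-6.7],1],[[569,-475,0],[0,0,-6.7],1],[[569,-475,0],[0,0,-6.7],1],[[569,-475,0],[0,0,-6.7],1],[[569,-475,0],[0,0,-6.7],1],[[569,-475,0],[0,0,-6.7],1],[[569,-475,0],[0,0,-6.7],1],[[569,-475,0],[0,0,-6.7],1],[[569,-475,0],[0,0,-6.7],1],[[569,-475,0],[0,0,-6.7],1],[[569,-475,0],[0,0,-6.7],1],[[569,-475,0],[0,0,-6.7],1],[[569,-475,0],[0,0,-6.7],1],[[569,-475,0],[0,0,-6.7],1],[[569,-475,0],[0,0,-6.7],1]])

```text
time: 2.1
ee_pos: [0.5704, 0.0596, 0.2508]
tcp_rot: [180.0, -0.0, 20.2]
wrist_force: [-0.5, -0.6, 0.3]
opening: -0.0003
grasp_force: 0.0
```

```bash
python3 - <<'E'
from h import *
o=telemetry.get_obs(); print(o)
p,d=camera("scene"); u,v=proj("scene",o["ee_pos"]); print(u,v)
u,v=int(u),int(v); cv2.imwrite("pics/c2.png",cv2.resize(p[v-70:v+90,u-80:u+80][:,:,::-1],None,fx=3.7,fy=3.7,interpolation=cv2.INTER_CUBIC))
E
```

```text
{'time': 2.1, 'q': array([ 5.97044984e+00,  8.23355093e+00,  1.37003007e+01,  9.54233192e+01,
       -1.76482683e-03,  1.65781455e+02]), 'qd': array([0.11385374, 0.13015081, 0.11073693, 0.06032914, 0.10108006,
       0.04476083]), 'joint_efforts': array([ 1.65863377e-01, -5.52602220e+01,  4.63429213e+01, -1.14002536e-02,
        3.66702676e-03, -4.30890155e-03]), 'ee_pos': array([0.57036418, 0.05964206, 0.25083084]), 'tcp_rot': array([ 1.79987622e+02, -4.16666484e-02,  2.01889990e+01]), 'wrist_force': array([-0.47536107, -0.55106072,  0.34073403]), 'torque': array([-0.00452164, -0.02721306, -0.03516206]), 'grasp_force': 0.0, 'opening': -0.00025469314567848773}
252.56837293954953 119.98358624978276
```

View pics/c2.png

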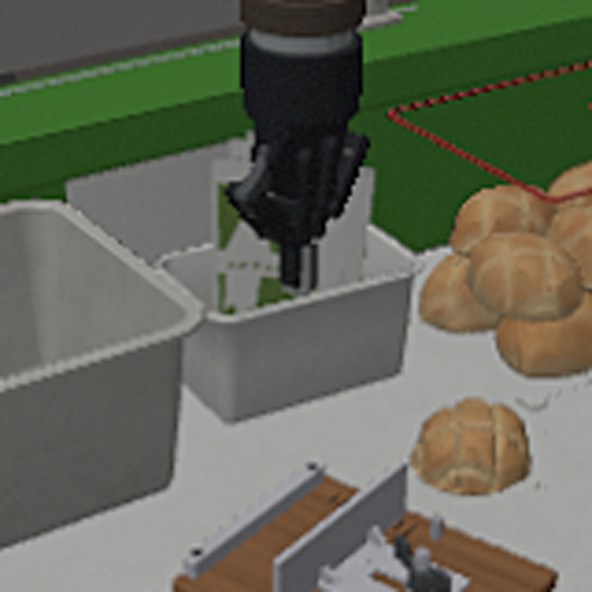

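>>> play_rows(increments=[[[0,0,45],[0,0,0],1],[[0,0,90],[0,0,0],1],[[0,0,135],[0,0,0],1],[[0,0,170],[0,0,0],1],[[0,0,192],[0,0,0],1],[[-10,0,192],[0,0,0],1],[[-20,0,192],[0,0,0],1],[[-25,0,192],[0,0,0],1],[[-29,0,192],[0,0,0],1],[[-32,0,192],[0,0,0],1],[[-35,0,192],[0,0,0],1],[[-38,0,192],[0,0,0],1],[[-41,0,192],[0,0,0],1],[[-43,0,192],[0,0,0],1],[[-45,0,192],[0,0,0],1],[[-47,0,192],[0,0,0],1],[[-48,0,192],[0,0,0],1],[[-49,0,192],[0,0,0],1]])

```text
time: 3.95
ee_pos: [0.5247, 0.0436, 0.0582]
tcp_rot: [-180.0, 0.0, 20.3]
wrist_force: [2.2, 0.2, 1.0]
opening: 0.0
grasp_force: 1.0
```

```bash
python3 - <<'E'
from h import *
t=np.array([.5143,.0388]);a=np.radians(20.26);R=np.array([[np.cos(a),-np.sin(a)],[np.sin(a),np.cos(a)]])
o=telemetry.get_obs(); print(o["ee_pos"],R.T@(o["ee_pos"][:2]-t),R.T@o["wrist_force"][:2])
p,d=camera("top"); W=cloud("top",d);G=W.copy(); G[...,:2]=(W[...,:2]-t)@R
for s in(-1,1):
  m=(abs(G[...,1]-s*.065)<.012)&(abs(G[...,0]-.01)<.04)&(G[...,2]>.06)&(G[...,2]<.085); print("fence",m.sum(),np.median(G[m],0))
E
```

```text
[0.52465157 0.04358176 0.05822602] [0.01136696 0.00090136] [ 2.1655571  -0.61090821]
fence 0 [nan nan nan]
fence 21 [-0.00250031  0.06882583  0.06959699]
  return _methods._mean(a, axis=axis, dtype=dtype,
  ret = um.true_divide(
```

>>> play_rows(increments=[[[-1,0,0],[0,0,0],1],[[-2,0,0],[0,0,0],1],[[-3,0,0],[0,0,0],1],[[-4,0,0],[0,0,0],1],[[-4,0,0],[0,0,0],1]])

```text
time: 4.5
ee_pos: [0.5208, 0.0421, 0.0582]
tcp_rot: [-180.0, 0.0, 20.3]
wrist_force: [0.7, 0.4, 0.8]
opening: -0.0001
grasp_force: 0.5
```

>>> play_rows(increments=[[[-0.7,0,0],[0,0,0],1],[[-0.7,0,0],[0,0,0],1]])

```text
time: 4.7
ee_pos: [0.5202, 0.0419, 0.0582]
tcp_rot: [-180.0, 0.0, 20.3]
wrist_force: [0.8, 0.6, 1.0]
opening: 0.0003
grasp_force: 0.7
```

>>> play_rows(increments=[[[-0.7,0,0],[0,0,0],1],[[-0.7,0,0],[0,0,0],1]])

```text
time: 4.9
ee_pos: [0.52, 0.0419, 0.0582]
tcp_rot: [-180.0, -0.0, 20.3]
wrist_force: [5.1, 0.8, -3.4]
opening: -0.0
grasp_force: 2.5
```

>>> play_rows(increments=[[[-0.5,0,0],[0,0,0],1],[[-0.5,0,0],[0,0,0],1],[[-0.5,0,0],[0,0,0],1]])

```text
time: 5.2
ee_pos: [0.52, 0.0419, 0.0582]
tcp_rot: [-180.0, -0.1, 20.3]
wrist_force: [9.0, 2.3, -4.2]
opening: -0.0001
grasp_force: 3.9
```

>>> play_rows(increments=[[[-0.5,0,0],[0,0,0],1],[[-0.5,0,0],[0,0,0],1],[[-0.5,0,0],[0,0,0],1]])

```text
time: 5.5
ee_pos: [0.52, 0.0418, 0.0583]
tcp_rot: [-180.0, -0.2, 20.3]
wrist_force: [10.2, 3.1, -5.8]
opening: -0.0002
grasp_force: 5.3
```

```bash
cat > g.py <<'E'
from h import *
AX=np.array([.4711,.0229])
def fist(th,off,z,r=.028,ax=AX):
    a=np.radians(th); p=ax+r*np.array([np.cos(a),np.sin(a)])+off*np.array([-np.sin(a),np.cos(a)])
    return [*p,z,th+90]
def rows(tg,cur=None):
    o=telemetry.get_obs(); c=cur or [*o["ee_pos"],o["tcp_rot"][2]]
    y=np.radians(c[3]); out=[]
    for t in tg:
        d=np.array(t[:3])-c[:3]; D=(t[3]-c[3])
        D=(D+180)%360-180
        out.append([[round(1000*(d[0]*np.cos(y)+d[1]*np.sin(y)),1),round(1000*(d[0]*np.sin(y)-d[1]*np.cos(y)),1),round(-1000*d[2],1)],[0,0,round(-D,1)],1])
    print(str(out)); print(c)
E
python3 - <<'E'
from g import *
s=fist(180,.022,.17); rows([s])
E
```

```text
[[[np.float64(-86.3), np.float64(11.8), np.float64(-111.7)], [0, 0, np.float64(110.3)], 1]]
[np.float64(0.5199725493208764), np.float64(0.041846280455806156), np.float64(0.05828941270576439), np.float64(20.285099963614503)]
```

>>> play_rows(increments=[[[8,0,0],[0,0,0],1],[[14,0,0],[0,0,0],1],[[14,0,-45],[0,0,0],1],[[14,0,-90],[0,0,-5],1],[[10,0,-112],[0,0,-13],1],[[-15,0,-112],[0,0,-21],1],[[-40,6,-112],[0,0,-29],1],[[-60,8,-112],[0,0,-37],1],[[-85,12,-112],[0,0,-45],1],[[-85,12,-112],[0,0,-53],1],[[-85,12,-112],[0,0,-61],1],[[-85,12,-112],[0,0,-69],1],[[-85,12,-112],[0,0,-77],1],[[-85,12,-112],[0,0,-85],1],[[-85,12,-112],[0,0,-93],1],[[-85,12,-112],[0,0,-101],1],[[-85,12,-112],[0,0,-109],1],[[-85,12,-112],[0,0,-117],1],[[-85,12,-112],[0,0,-125],1],[[-85,12,-112],[0,0,-125],1]])

```text
time: 7.5
ee_pos: [0.4431, 0.0007, 0.1702]
tcp_rot: [-180.0, -0.0, 145.4]
wrist_force: [0.4, 0.6, -0.0]
opening: 0.0001
grasp_force: 0.0
```

>>> play_rows(increments=[[[0,0,0],[0,0,-60],1],[[0,0,0],[0,0,-60],1],[[0,0,0],[0,0,-60],1],[[0,0,0],[0,0,-60],1],[[0,0,0],[0,0,-125],1],[[0,0,0],[0,0,-125],1],[[0,0,0],[0,0,-125],1],[[0,0,0],[0,0,-125],1],[[0,0,0],[0,0,-125],1],[[0,0,0],[0,0,-125],1],[[0,0,0],[0,0,-125],1],[[0,0,0],[0,0,-125],1],[[0,0,0],[0,0,-125],1],[[0,0,0],[0,0,-125],1],[[0,0,0],[0,0,-125],1],[[0,0,0],[0,0,-125],1]])

```text
time: 9.1
ee_pos: [0.4431, 0.0007, 0.1702]
tcp_rot: [180.0, -0.0, -89.9]
wrist_force: [0.7, -0.3, -0.5]
opening: 0.0002
grasp_force: 0.0
```

```bash
python3 - <<'E'
from g import *
o=telemetry.get_obs();print(o["q"],o["time"],o["wrist_force"])
rows([fist(180,.022,.17),fist(180,.022,.056)]+[fist(180,.0135,.056)]+[fist(t,.0135,.056) for t in range(174,76,-6)])
p,d=camera("top"); cv2.imwrite("pics/c3.png",cv2.resize(p[120:250,215:340][:,:,::-1],None,fx=4.6,fy=4.6,interpolation=cv2.INTER_CUBIC))
E
```

```text
[ 9.15246450e-02 -1.05142012e+01 -1.36689736e+01  8.68769216e+01
 -2.65102173e-03 -9.00160112e+01] 9.1 [ 0.71186285 -0.2889141  -0.45585042]
[[[np.float64(-0.2), np.float64(0.0), np.float64(0.2)], [0, 0, np.float64(0.1)], 1], [[np.float64(-0.2), np.float64(0.0), np.float64(114.2)], [0, 0, np.float64(0.1)], 1], [[np.float64(-8.7), np.float64(-0.0), np.float64(114.2)], [0, 0, np.float64(0.1)], 1], [[np.float64(-11.7), np.float64(1.2), np.float64(114.2)], [0, 0, np.float64(6.1)], 1], [[np.float64(-14.8), np.float64(2.2), np.float64(114.2)], [0, 0, np.float64(12.1)], 1], [[np.float64(-18.0), np.float64(2.8), np.float64(114.2)], [0, 0, np.float64(18.1)], 1], [[np.float64(-21.3), np.float64(3.0), np.float64(114.2)], [0, 0, np.float64(24.1)], 1], [[np.float64(-24.5), np.float64(3.0), np.float64(114.2)], [0, 0, np.float64(30.1)], 1], [[np.float64(-27.7), np.float64(2.5), np.float64(114.2)], [0, 0, np.float64(36.1)], 1], [[np.float64(-30.9), np.float64(1.8), np.float64(114.2)], [0, 0, np.float64(42.1)], 1], [[np.float64(-34.0), np.float64(0.7), np.float64(114.2)], [0, 0, np.float64(48.1)], 1]
[... 240 characters left out ...]
0, 0, np.float64(66.1)], 1], [[np.float64(-44.7), np.float64(-6.6), np.float64(114.2)], [0, 0, np.float64(72.1)], 1], [[np.float64(-46.8), np.float64(-9.0), np.float64(114.2)], [0, 0, np.float64(78.1)], 1], [[np.float64(-48.6), np.float64(-11.7), np.float64(114.2)], [0, 0, np.float64(84.1)], 1], [[np.float64(-50.2), np.float64(-14.6), np.float64(114.2)], [0, 0, np.float64(90.1)], 1], [[np.float64(-51.4), np.float64(-17.6), np.float64(114.2)], [0, 0, np.float64(96.1)], 1], [[np.float64(-52.4), np.float64(-20.7), np.float64(114.2)], [0, 0, np.float64(102.1)], 1]]
[np.float64(0.4431134381953423), np.float64(0.0006955252601379764), np.float64(0.17024045161922916), np.float64(-89.89246267444392)]
```

View pics/c3.png

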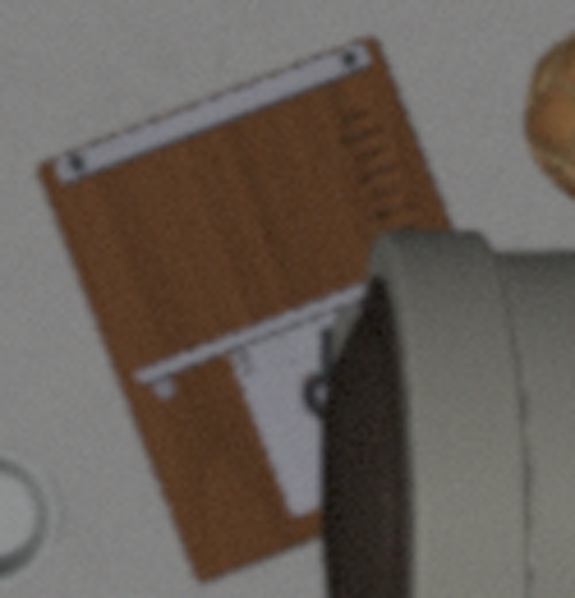

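>>> play_rows(increments=[[[0,0,45],[0,0,0],1],[[0,0,85],[0,0,0],1],[[0,0,105],[0,0,0],1],[[0,0,114],[0,0,0],1],[[0,0,114],[0,0,0],1]])

```text
time: 9.65
ee_pos: [0.4427, 0.0007, 0.0556]
tcp_rot: [179.9, -0.0, -89.9]
wrist_force: [-0.1, -0.3, -0.4]
opening: 0.0003
grasp_force: 0.0
```

>>> play_rows(increments=[[[-4,0,0],[0,0,0],1],[[-8.7,0,0],[0,0,0],1],[[-11.7,1.2,0],[0,0,6],1],[[-14.8,2.2,0],[0,0,12],1],[[-18,2.8,0],[0,0,18],1],[[-21.3,3,0],[0,0,24],1],[[-24.5,3,0],[0,0,30],1],[[-27.7,2.5,0],[0,0,36],1],[[-30.9,1.8,0],[0,0,42],1]])

```text
time: 10.55
ee_pos: [0.4418, 0.0319, 0.0575]
tcp_rot: [-179.9, 0.1, -132.0]
wrist_force: [-0.2, -1.1, -0.3]
opening: -0.0001
grasp_force: 0.7
```

```bash
python3 - <<'E'
from g import *
import builtins
np.set_printoptions(legacy="1.25")
c=fist(138,.0135,.056)
rows([fist(138-6*k,.0135,.056) for k in range(1,21)],[float(x) for x in c])
p,d=camera("top"); cv2.imwrite("pics/c4.png",cv2.resize(p[120:250,215:340][:,:,::-1],None,fx=4.6,fy=4.6,interpolation=cv2.INTER_CUBIC))
E
```

```text
[[[-3.0, 1.3, -0.0], [0, 0, 6.0], 1], [[-6.1, 2.2, -0.0], [0, 0, 12.0], 1], [[-9.3, 2.8, -0.0], [0, 0, 18.0], 1], [[-12.6, 3.1, -0.0], [0, 0, 24.0], 1], [[-15.8, 3.0, -0.0], [0, 0, 30.0], 1], [[-19.0, 2.6, -0.0], [0, 0, 36.0], 1], [[-22.2, 1.8, -0.0], [0, 0, 42.0], 1], [[-25.3, 0.8, -0.0], [0, 0, 48.0], 1], [[-28.2, -0.6, -0.0], [0, 0, 54.0], 1], [[-31.0, -2.3, -0.0], [0, 0, 60.0], 1], [[-33.6, -4.3, -0.0], [0, 0, 66.0], 1], [[-36.0, -6.5, -0.0], [0, 0, 72.0], 1], [[-38.1, -9.0, -0.0], [0, 0, 78.0], 1], [[-39.9, -11.6, -0.0], [0, 0, 84.0], 1], [[-41.5, -14.5, -0.0], [0, 0, 90.0], 1], [[-42.8, -17.5, -0.0], [0, 0, 96.0], 1], [[-43.7, -20.6, -0.0], [0, 0, 102.0], 1], [[-44.3, -23.8, -0.0], [0, 0, 108.0], 1], [[-44.6, -27.1, -0.0], [0, 0, 114.0], 1], [[-44.5, -30.3, -0.0], [0, 0, 120.0], 1]]
[0.4412586817007884, 0.03160320183410322, 0.056, 228.0]
```

View pics/c4.png

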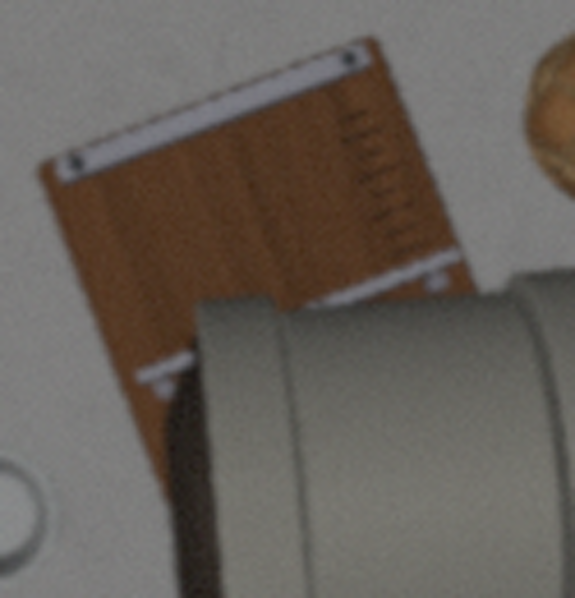

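>>> play_rows(increments=[[[-3.0,1.3,0],[0,0,6],1],[[-6.1,2.2,0],[0,0,12],1],[[-9.3,2.8,0],[0,0,18],1],[[-12.6,3.1,0],[0,0,24],1],[[-15.8,3.0,0],[0,0,30],1],[[-19.0,2.6,0],[0,0,36],1],[[-22.2,1.8,0],[0,0,42],1],[[-25.3,0.8,0],[0,0,48],1],[[-28.2,-0.6,0],[0,0,54],1],[[-31.0,-2.3,0],[0,0,60],1],[[-31.0,-2.3,0],[0,0,60],1]])

```text
time: 11.7
ee_pos: [0.4641, 0.0535, 0.057]
tcp_rot: [180.0, 0.1, 168.3]
wrist_force: [0.2, 0.0, -0.4]
opening: -0.0
grasp_force: 0.0
```

>>> play_rows(increments=[[[4,0,0],[0,0,0],1],[[9,0,0],[0,0,0],1],[[9,0,-45],[0,0,0],1],[[9,0,-90],[0,0,0],1],[[9,0,-134],[0,0,0],1],[[9,0,-134],[0,0,0],1]])

```text
time: 12.3
ee_pos: [0.4563, 0.0553, 0.1966]
tcp_rot: [179.8, 0.5, 168.4]
wrist_force: [0.4, 0.9, -0.2]
opening: 0.0
grasp_force: 0.0
```

```bash
cat > wing.py <<'E'
from g import *
np.set_printoptions(legacy="1.25",precision=4,suppress=True)
def wing(n):
    p,d=camera(n); W=cloud(n,d); r=np.hypot(W[...,0]-AX[0],W[...,1]-AX[1])
    m=(r<.034)&(r>.013)&(W[...,2]>.045)&(W[...,2]<.066)
    Q=W[m]; 
    if len(Q)<15: print(n,"few",len(Q)); return
    X=Q[:,:2]-AX; a=np.arctan2(X[:,1],X[:,0])
    s=X[X[:,1]>0]; 
    print(n,len(Q),"angle mod180",np.degrees(np.angle(np.mean(np.exp(2j*a))))/2%180,"R",abs(np.mean(np.exp(2j*a))),"z90",np.percentile(Q[:,2],90), "mean",X.mean(0))
E
python3 - <<'E'
from wing import *
o=telemetry.get_obs();print(o["time"],o["ee_pos"],o["tcp_rot"][2],o["wrist_force"])
wing("scene");wing("top")
c=[float(x) for x in o["ee_pos"]]+[o["tcp_rot"][2]]
rows([fist(258,.022,.19)],c)
E
```

```text
12.3 [0.4563 0.0553 0.1966] 168.3864450386759 [ 0.3747  0.9427 -0.1967]
scene 63 angle mod180 77.8884435303123 R 0.9804170581240518 z90 0.05704456493950212 mean [-0.0007 -0.0001]
top few 0
[[[-42.8, -56.9, 6.6], [0, 0, -179.6], 1]]
[0.45629191181086354, 0.05531743420289371, 0.19659009525679938, 168.3864450386759]
```

>>> play_rows(increments=[[[-43,-57,6],[0,0,-120],1],[[-43,-57,6],[0,0,-120],1],[[-43,-57,6],[0,0,-120],1],[[-43,-57,6],[0,0,-120],1],[[-43,-57,6],[0,0,-120],1],[[-43,-57,6],[0,0,-120],1],[[-43,-57,6],[0,0,-120],1],[[-43,-57,6],[0,0,-120],1],[[-43,-57,6],[0,0,-120],1],[[-43,-57,6],[0,0,-120],1],[[-43,-57,6],[0,0,-120],1],[[-43,-57,6],[0,0,-120],1],[[-43,-57,6],[0,0,-120],1],[[-43,-57,6],[0,0,-120],1]])

```text
time: 13.8
ee_pos: [0.4844, -0.0095, 0.1827]
tcp_rot: [179.9, 0.0, -72.0]
wrist_force: [0.1, 0.1, 0.4]
opening: -0.0003
grasp_force: 0.0
```

>>> play_rows(increments=[[[0,0,0],[0,0,-60],1],[[0,0,0],[0,0,-60],1],[[0,0,0],[0,0,-60],1],[[0,0,0],[0,0,-60],1],[[0,0,0],[0,0,-60],1],[[0,0,0],[0,0,-60],1],[[0,0,0],[0,0,-60],1],[[0,0,0],[0,0,-60],1]])

```text
time: 14.6
ee_pos: [0.4844, -0.0095, 0.1829]
tcp_rot: [180.0, 0.1, -12.2]
wrist_force: [0.2, -0.0, 0.1]
opening: 0.0001
grasp_force: 0.0
```

```bash
python3 - <<'E'
from wing import *
o=telemetry.get_obs();print(o["time"],o["ee_pos"],o["tcp_rot"],o["q"])
c=[float(x) for x in o["ee_pos"]]+[o["tcp_rot"][2]]
rows([fist(258,.022,.19),fist(258,.022,.056),fist(258,.0135,.056)],c)
E
```

```text
14.6 [ 0.4844 -0.0095  0.1829] [179.9756   0.1262 -12.2449] [  -1.1187   -4.6956   -7.0786   87.7456    0.0005 -168.8738]
[[[2.2, -0.9, -7.1], [0, 0, -0.2], 1], [[2.2, -0.9, 126.9], [0, 0, -0.2], 1], [[-6.3, -0.8, 126.9], [0, 0, -0.2], 1]]
[0.48444895618649375, -0.009457684061348002, 0.18288879003958158, -12.244865223074948]
```

>>> play_rows(increments=[[[2.2,-0.9,45],[0,0,0],1],[[2.2,-0.9,90],[0,0,0],1],[[2.2,-0.9,115],[0,0,0],1],[[2.2,-0.9,127],[0,0,0],1],[[2.2,-0.9,127],[0,0,0],1],[[-2,-0.9,127],[0,0,0],1],[[-6.3,-0.9,127],[0,0,0],1]])

```text
time: 15.3
ee_pos: [0.4799, -0.0073, 0.0589]
tcp_rot: [-180.0, -0.1, -12.5]
wrist_force: [-0.1, 0.4, -0.3]
opening: 0.0001
grasp_force: 0.0
```

>>> play_rows(increments=[[[-3.0,1.3,0],[0,0,6],1],[[-6.1,2.2,0],[0,0,12],1],[[-9.3,2.8,0],[0,0,18],1],[[-12.6,3.1,0],[0,0,24],1],[[-15.8,3.0,0],[0,0,30],1],[[-19.0,2.6,0],[0,0,36],1],[[-22.2,1.8,0],[0,0,42],1],[[-25.3,0.8,0],[0,0,48],1],[[-28.2,-0.6,0],[0,0,54],1],[[-31.0,-2.3,0],[0,0,60],1],[[-33.6,-4.3,0],[0,0,66],1],[[-36.0,-6.5,0],[0,0,72],1],[[-38.1,-9.0,0],[0,0,78],1],[[-39.9,-11.6,0],[0,0,84],1],[[-41.5,-14.5,0],[0,0,90],1]])

```text
time: 16.8
ee_pos: [0.4424, 0.0157, 0.0588]
tcp_rot: [-179.8, 0.0, -102.7]
wrist_force: [-0.1, -1.9, 0.2]
opening: 0.0003
grasp_force: 0.8
```

>>> play_rows(increments=[[[-3.0,1.3,0],[0,0,6],1],[[-6.1,2.2,0],[0,0,12],1],[[-9.3,2.8,0],[0,0,18],1],[[-12.6,3.1,0],[0,0,24],1],[[-15.8,3.0,0],[0,0,30],1],[[-19.0,2.6,0],[0,0,36],1],[[-22.2,1.8,0],[0,0,42],1],[[-25.3,0.8,0],[0,0,48],1],[[-28.2,-0.6,0],[0,0,54],1],[[-31.0,-2.3,0],[0,0,60],1],[[-33.6,-4.3,0],[0,0,66],1],[[-36.0,-6.5,0],[0,0,72],1],[[-38.1,-9.0,0],[0,0,78],1],[[-39.9,-11.6,0],[0,0,84],1],[[-41.5,-14.5,0],[0,0,90],1]])

```text
time: 18.3
ee_pos: [0.4651, 0.0533, 0.0585]
tcp_rot: [180.0, 0.1, 167.3]
wrist_force: [-1.6, -1.3, -0.4]
opening: 0.0002
grasp_force: 0.6
```

>>> play_rows(increments=[[[4,0,0],[0,0,0],1],[[9,0,0],[0,0,0],1],[[9,0,-45],[0,0,0],1],[[9,0,-90],[0,0,0],1],[[9,0,-134],[0,0,0],1],[[9,0,-134],[0,0,0],1]])

```text
time: 18.9
ee_pos: [0.4577, 0.0554, 0.1979]
tcp_rot: [179.8, 0.5, 167.7]
wrist_force: [1.0, -0.1, -0.6]
opening: -0.0
grasp_force: 0.0
```

```bash
python3 - <<'E'
from wing import *
o=telemetry.get_obs();print(o["time"],o["ee_pos"],o["tcp_rot"][2],o["wrist_force"])
wing("scene")
c=[float(x) for x in o["ee_pos"]]+[o["tcp_rot"][2]]
rows([fist(258,.022,.18)],c)
E
```

```text
18.9 [0.4577 0.0554 0.1979] 167.7218970301099 [ 0.9598 -0.0513 -0.5958]
scene 45 angle mod180 75.01642019876849 R 0.9849887184640281 z90 0.05463751218797826 mean [-0.0002  0.0005]
[[[-42.2, -56.8, 17.9], [0, 0, 179.7], 1]]
[0.4576792005828977, 0.05542873294978378, 0.19792630331978223, 167.7218970301099]
```

>>> play_rows(increments=[[[-42,-57,6],[0,0,-120],1],[[-42,-57,6],[0,0,-120],1],[[-42,-57,6],[0,0,-120],1],[[-42,-57,6],[0,0,-120],1],[[-42,-57,6],[0,0,-120],1],[[-42,-57,6],[0,0,-120],1],[[-42,-57,6],[0,0,-120],1],[[-42,-57,6],[0,0,-120],1],[[-42,-57,6],[0,0,-120],1],[[-42,-57,6],[0,0,-120],1],[[-42,-57,6],[0,0,-120],1],[[-42,-57,6],[0,0,-120],1],[[-42,-57,6],[0,0,-120],1],[[-42,-57,6],[0,0,-120],1]])

```text
time: 20.35
ee_pos: [0.4842, -0.0095, 0.1845]
tcp_rot: [179.9, 0.0, -72.7]
wrist_force: [-0.1, 0.9, -0.4]
opening: 0.0
grasp_force: 0.0
```

>>> play_rows(increments=[[[0,0,0],[0,0,-60],1],[[0,0,0],[0,0,-60],1],[[0,0,0],[0,0,-60],1],[[0,0,0],[0,0,-60],1],[[0,0,0],[0,0,-60],1],[[0,0,0],[0,0,-60],1],[[0,0,0],[0,0,-60],1],[[0,0,0],[0,0,-60],1]])

```text
time: 21.15
ee_pos: [0.4842, -0.0095, 0.1846]
tcp_rot: [180.0, 0.1, -12.9]
wrist_force: [-0.9, 0.1, 0.3]
opening: 0.0001
grasp_force: 0.0
```

```bash
python3 - <<'E'
from wing import *
o=telemetry.get_obs();print(o["time"],o["ee_pos"],o["tcp_rot"],o["q"][5])
c=[float(x) for x in o["ee_pos"]]+[o["tcp_rot"][2]]
rows([fist(258,.022,.19),fist(258,.022,.055),fist(258,.0135,.055)],c)
E
```

```text
21.15 [ 0.4842 -0.0095  0.1846] [179.9902   0.062  -12.9207] -168.20008867218368
[[[2.4, -1.0, -5.4], [0, 0, -0.9], 1], [[2.4, -1.0, 129.6], [0, 0, -0.9], 1], [[-6.1, -0.8, 129.6], [0, 0, -0.9], 1]]
[0.4842455355959325, -0.009459739904322317, 0.18456732605226092, -12.920732526341169]
```

>>> play_rows(increments=[[[2.4,-1,45],[0,0,0],1],[[2.4,-1,90],[0,0,0],1],[[2.4,-1,115],[0,0,0],1],[[2.4,-1,129],[0,0,-0.9],1],[[2.4,-1,129],[0,0,-0.9],1],[[-2,-0.9,129],[0,0,-0.9],1],[[-6.1,-0.8,129],[0,0,-0.9],1]])

```text
time: 21.85
ee_pos: [0.4798, -0.0073, 0.058]
tcp_rot: [-180.0, -0.1, -12.3]
wrist_force: [0.1, -0.5, 0.8]
opening: 0.0003
grasp_force: 0.0
```

>>> play_rows(increments=[[[-3.0,1.3,0],[0,0,6],1],[[-6.1,2.2,0],[0,0,12],1],[[-6.1,2.2,0],[0,0,12],1]])

```text
time: 22.15
ee_pos: [0.4731, -0.0082, 0.0577]
tcp_rot: [-179.9, -0.1, -24.4]
wrist_force: [-0.2, 0.3, 0.2]
opening: 0.0004
grasp_force: 0.0
```

>>> play_rows(increments=[[[-3.0,1.3,0],[0,0,6],1],[[-6.1,2.2,0],[0,0,12],1],[[-6.1,2.2,0],[0,0,12],1]])

```text
time: 22.45
ee_pos: [0.4667, -0.0077, 0.0573]
tcp_rot: [-179.9, -0.1, -36.2]
wrist_force: [1.3, -0.3, 1.0]
opening: 0.0001
grasp_force: 0.1
```

>>> play_rows(increments=[[[-3.0,1.3,0],[0,0,6],1],[[-6.1,2.2,0],[0,0,12],1],[[-6.1,2.2,0],[0,0,12],1]])

```text
time: 22.75
ee_pos: [0.4604, -0.0059, 0.0569]
tcp_rot: [-179.9, -0.0, -48.1]
wrist_force: [0.2, -0.6, 0.9]
opening: -0.0004
grasp_force: 0.3
```

>>> play_rows(increments=[[[-3.0,1.3,0],[0,0,6],1],[[-3.0,1.3,0],[0,0,6],1]])

```text
time: 22.95
ee_pos: [0.4574, -0.0045, 0.0567]
tcp_rot: [-180.0, -0.0, -54.0]
wrist_force: [0.1, 0.3, 1.2]
opening: -0.0
grasp_force: 0.4
```

>>> play_rows(increments=[[[-3.0,1.3,0],[0,0,6],1],[[-6.1,2.2,0],[0,0,12],1],[[-6.1,2.2,0],[0,0,12],1]])

```text
time: 23.25
ee_pos: [0.4522, -0.001, 0.0566]
tcp_rot: [-180.0, -0.1, -66.0]
wrist_force: [3.2, -1.1, -0.9]
opening: -0.0002
grasp_force: 1.1
```

>>> play_rows(increments=[[[-3.0,1.3,0],[0,0,6],1],[[-3.0,1.3,0],[0,0,6],1]])

```text
time: 23.45
ee_pos: [0.4507, -0.0004, 0.0568]
tcp_rot: [-179.9, -0.3, -72.0]
wrist_force: [6.5, -12.3, -2.3]
opening: 0.0001
grasp_force: 6.8
```

>>> play_rows(increments=[[[-1.5,0.3,0],[0,0,0],1],[[-1.5,0.3,0],[0,0,0],1],[[-1.5,0.3,0],[0,0,0],1]])

```text
time: 23.75
ee_pos: [0.4506, 0.0, 0.0569]
tcp_rot: [-179.9, -0.4, -71.9]
wrist_force: [10.1, -18.6, -3.5]
opening: 0.0003
grasp_force: 10.0
```

>>> play_rows(increments=[[[4,0,0],[0,0,0],1],[[10,0,0],[0,0,0],1],[[10,0,-45],[0,0,0],1],[[10,0,-90],[0,0,0],1],[[10,-60,-130],[0,0,0],1],[[10,-110,-130],[0,0,0],1],[[10,-160,-130],[0,0,0],1],[[10,-200,-130],[0,0,0],1],[[10,-200,-130],[0,0,0],1]])

```text
time: 24.65
ee_pos: [0.6454, 0.0556, 0.1824]
tcp_rot: [179.8, 0.1, -71.9]
wrist_force: [-0.9, 0.1, -0.7]
opening: -0.0001
grasp_force: 0.0
```

```bash
python3 - <<'E'
from wing import *
o=telemetry.get_obs();print(o["time"],o["ee_pos"],o["wrist_force"])
wing("scene");wing("top")
p,d=camera("top"); cv2.imwrite("pics/c5.png",cv2.resize(p[120:250,215:340][:,:,::-1],None,fx=4.6,fy=4.6,interpolation=cv2.INTER_CUBIC))
E
```

```text
24.65 [0.6454 0.0556 0.1824] [-0.8791  0.1048 -0.6903]
scene 40 angle mod180 20.439055705659836 R 0.9845882699440546 z90 0.054104329172844974 mean [-0.0024 -0.0013]
top few 0
```

View pics/c5.png

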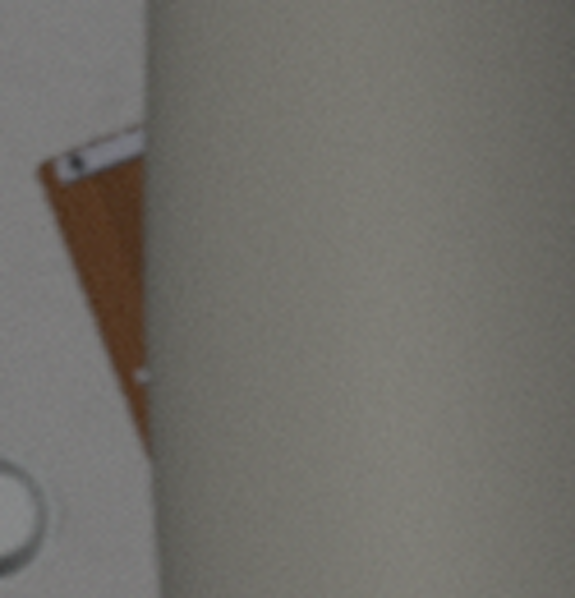

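>>> play_rows(increments=[[[280,295,-30],[0,0,0],1],[[280,295,-30],[0,0,0],1],[[280,295,-30],[0,0,0],1],[[280,295,-30],[0,0,0],1],[[280,295,-30],[0,0,0],1],[[280,295,-30],[0,0,0],1],[[280,295,-30],[0,0,0],1],[[280,295,-30],[0,0,0],1],[[280,295,-30],[0,0,0],1],[[280,295,-30],[0,0,0],1],[[280,295,-30],[0,0,0],1],[[280,295,-30],[0,0,0],1]])

```text
time: 26.0
ee_pos: [0.4468, -0.3012, 0.2165]
tcp_rot: [-180.0, -0.0, -72.1]
wrist_force: [0.2, -0.1, -0.7]
opening: 0.0004
grasp_force: 0.0
```

```bash
python3 - <<'E'
from wing import *
o=telemetry.get_obs();print(o["time"],o["ee_pos"],o["qd"])
wing("scene");wing("top")
p,d=camera("top"); cv2.imwrite("pics/c6.png",cv2.resize(p[120:250,215:340][:,:,::-1],None,fx=4.6,fy=4.6,interpolation=cv2.INTER_CUBIC))
t=np.array([.5143,.0388]);a=np.radians(20.26);R=np.array([[np.cos(a),-np.sin(a)],[np.sin(a),np.cos(a)]])
W=cloud("top",d);G=W.copy(); G[...,:2]=(W[...,:2]-t)@R
for s in(-1,1):
  m=(abs(G[...,1]-s*.05)<.03)&(abs(G[...,0]-.01)<.04)&(G[...,2]>.06)&(G[...,2]<.085); print("fence",m.sum(),np.median(G[m],0))
E
```

```text
26.0 [ 0.4468 -0.3012  0.2165] [ 0.3824  0.7439  0.2769 -0.1732 -0.0817 -0.0316]
scene 42 angle mod180 20.287187953242796 R 0.9871253627403562 z90 0.05431323288191851 mean [-0.0015 -0.0006]
top 37 angle mod180 20.131108572843658 R 0.9902218775865707 z90 0.053774134300194835 mean [-0.0007  0.0005]
fence 82 [-0.007  -0.049   0.0687]
fence 83 [-0.0074  0.0504  0.0696]
```

View pics/c6.png

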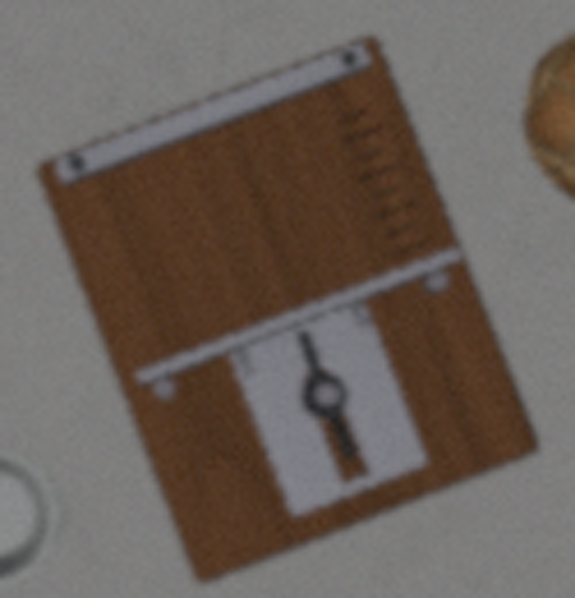

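The image shows the fence against both pins, at (163,388) and (437,281). The wings line up with the guide's x axis, at guide angle 0, and the nut stopped hard there.

```bash
python3 -c "
from workcell import workorder; print(workorder.job_done())"
```

```text
the job is handed in; nothing more can be done
None
```

The job is handed in: the fence rests against both stop pins and the wing nut is screwed down to its hard stop, about 26 s into the 72 s allowed; the hand-in call gave no verdict.

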